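# Snap the cooling fan onto the heat sink

### The arm

A 6-joint arm with a two-finger parallel gripper is mounted at the origin on the work surface. World frame = base frame: x ahead of the robot, y to its left, z up, the work surface at z = 0. Lengths are in m, angles in degrees, forces in N, time in s.
With the tool pointing down it reaches from about 0.35 to 0.875 m from the base axis. Payload 4.2 kg.
Tool frame: the origin (TCP) lies midway between the tips of the shut fingers; the grasp point (between the pads) lies 19 mm behind it (r.pinch_z is the distance from the TCP to the grasp point, in m); z points along the fingers, y is the line along which they close (so a half turn about z gives the same grasp; the last joint's range is limited). The gripper opens to 87 mm and grips with 3 to 60 N. Pads are 19 mm wide; open, the fingers measure 117 mm over their backs; the gripper's body (75 mm by 190 mm) begins 51 mm behind the grasp point.
Start: joints at [79.446, 22.042, 0.453, 0, -68.411, -14.817], TCP at [0.268, 0.565, 0.223] pointing down, gripper open.
Joint ranges: [-179.83, 179.83], [-69.29, 118.12], [-61.27, 80.66], [-181.25, 117.63], [-171.15, -9.14], [-177.46, 177.46]. Speed limits (degrees/s): [159.86, 159.86, 180, 180, 180, 180].

### API

Orientations are given as a 3x3 rotation matrix whose columns are the frame's x, y, z axes.
In Python, from station import r, imaging, models gives the robot as it stands. The module is installed in compiled form; this text tells all that it offers.
- The arm moves only by the tool apply_moves, never from a script. Its argument "moves" is a list of rows, each a list of 2 entries, a list of its own where there are three numbers: the shift along the tool's x, y, z in m, then the turn about the tool's z in degrees. A call has 1 to 5 rows; each row shifts and turns the commanded pose from where the row before left it, along the tool's axes as they then stand; what a row does not reach is not made up. A row lasts 1/12 s, in which the tool goes at most 41.7 mm and 7.16 degrees, less where a joint would pass 70% of its speed; a pose out of reach is approached as far as the arm can. A call is refused whole if a number of a shift passes 0.0417 or a number of a turn 7.16, either way. A call with a gripper value outside its range is refused whole. "hand" is the finger opening in m, from 0 to 0.087, set as the call begins (left out, the last holds). The fingers move at their own pace and stop on an object; the grip force is fixed at half the most. Time passes only in rows, so rows that do not move let the fingers close. It gives the time, the measured TCP pose, the force, the opening and the grip force at its end, in the units of the state.
- r.sense(): the state, without advancing time (a new reading comes with each control period).
- imaging.capture(name): name is "scene" or "side" or "wrist"; returns a dict with "frame" (420x560x3 uint8, blue, green, red), "intrinsics" (3x3 intrinsics, pixels), "eye" and "orientation" of the camera in the world. Camera axes: x right, y down, z forward; pixel columns grow to the right and rows downward; lengths in m; the calibration is good to about 2 mm. The wrist camera is an equidistant fisheye: a pixel r from the principal point sees the ray r / f radians off the axis. A picture is of the moment at which its call begins. There is no depth.
- r.finish_job(): hands the job in; it is judged then, once.
Trained networks look in a picture, given as the dict that the camera call returned (one of the last four; its "shot" number tells which), for a name from the list of things; names that differ only in an ending like _2 or _b are one class to them, and where a whole thing is asked for, a point or a joint stands for the part that bears it (a point fixed in the world has none). Each returns a list of dicts, best first, with "confidence" (0 to 1); they miss things now and then, are a little off and sometimes report something else, mostly with a low value. They report only what shows in the picture. A call takes as long as a camera call. They do not tell look-alikes from the thing itself.
- models.cut_out(picture, target): "region" (420x560 bool, what is visible of it) and "extent" ([left, top, width, height] as shares, 0 to 1, of the picture: columns of its width, rows of its height, round what is visible of it).
- models.place_of(picture, target): "at" ([column, row] as shares, 0 to 1, of the picture: columns of its width, rows of its height: a listed point, or the origin of a listed thing).
The state is a dict: "time_s": time; "joints": joint angles; "joint_velocities": joint speeds; "effort": joint torques, N m; "tcp_pos": TCP position; "ee_rot": TCP orientation; "wrist_force": force on the tool from outside, world axes, zero at the start; "moment": the same for the moment, N m; "gripper_width": opening from 0.0 (shut) to 1.0 (fully open); "gripper_force": force on a finger pad.
Only numpy, scipy, OpenCV 4.12 (cv2) and the standard library are available. Lean on these libraries where they do the work, as an engineer would, in place of code of your own. Each camera call takes 0.05 s, during which the arm holds its last target. There are 200 camera calls.

### The job

The opened small computer needs its cooling fan back: take the fan with the two long ears, set it level on the heat sink between the two white snap hooks, one ear at each hook, and press it straight down until both ears have clicked under their hooks, then let go. It may go on either way round. Do not drop it onto the computer, and leave the other two fans (the smaller one, and the one without ears) where they are.

Things in the scene. Friction and masses are not known exactly. Their poses are not given: they have to be found in the camera images.
- fan: The fan to fit, 70 g: black square frame 54 x 54 mm, 22 high, blades up, lying flat. At its lower edge a flat ear (22 wide, 5 thick, 17 long) juts out along its own +y and another along -y: 88 mm from ear tip to ear tip. Origin: centre of the underside; z up. Grip it across x, on the flat ear-free faces at x = -27 and +27 mm. A half turn about z makes no difference.
- fan_seat (a point): Centre of the heat sink's top (48 x 66 mm, 36 mm above the table; tray around it 28 high), where the fan's origin belongs, fan y along this y. White spring hooks, 30 mm wide, stand at +y and -y: noses 40 mm from the centre, undersides 7 mm above the sink; above them lead-ins flare to 52 mm out, 32 mm up. Pressing the ears down between them takes 10 to 20 N; the fan then rests flat on the sink.
- small_fan: A bystander to leave alone: a smaller fan, black frame 40 x 40 mm, 18 mm high, with short ears, 62 mm from tip to tip. Origin at the centre of its underside.
- plain_fan: A bystander to leave alone: a black fan frame 54 x 54 mm, 22 mm high, without ears. Origin at the centre of its underside.
Mind the look-alikes: they are no part of the job. What is shaped like the fan but yellow is not meant.

How it is judged:
By the outcome, as a careful person would: the job done as asked, in the order asked, and still so for the second after the job is handed in, with the robot touching nothing.
It also fails if it takes over 32 s, if anything falls off the work surface, if the arm or the gripper's body presses on something with over 40 N, if the wrist force passes 120 N, or if a joint passes its speed limit or range.

## Working session

There is one attempt and no reset: what is moved stays moved. The work goes in short steps, Python scripts to look and compute and a tool call to move; the robot and the scene stay as the last step left them, time stands still between calls to the robot, and variables do not carry over. Pictures are saved under pics/ and viewed, at most 10 in all, crops included, and the job is handed in when it is done.

Besides the shell and the picture viewer there is one more tool, called after ">>>" by a JSON object that holds its "name" and its "arguments", one argument or row to a line. apply_moves: Moves the arm, as the interface text tells. Its arguments: {"type":"object","properties":{"moves":{"type":"array"},"hand":{"type":"number"}},"required":["moves"]}

```bash
mkdir -p pics; python3 - <<'E'
from station import r, imaging, models
import cv2,numpy as np
s=r.sense();print(s)
P={n:imaging.capture(n) for n in("scene","side","wrist")}
for n,p in P.items():
    cv2.imwrite(f"pics/{n}0.png",p["frame"]);print(n,p["intrinsics"].tolist(),p["eye"],np.array(p["orientation"]).tolist())
    for t in("fan","fan_seat","small_fan","plain_fan"):
        print(n,t,[(np.round(np.array(d["at"])*[560,420],1).tolist(),round(d["confidence"],2)) for d in models.place_of(p,t)])
cv2.imwrite("pics/a.png",cv2.resize(np.hstack([P["scene"]["frame"],P["side"]["frame"]]),(800,300)))
E
```

```text
{'time_s': 0.0, 'joints': array([ 7.94470209e+01,  2.20896028e+01,  3.80778032e-01, -2.85756044e-02,
       -6.84106642e+01, -1.48161246e+01]), 'joint_velocities': array([ 0.02146087, -0.0499163 ,  0.11495368, -0.0395581 , -0.02509278,
        0.06200416]), 'effort': array([-1.63835703e-04, -3.90659201e+01,  1.87404782e+01,  4.21983227e+00,
        1.11143242e-02, -1.75930772e-04]), 'tcp_pos': array([0.26751258, 0.56419899, 0.22147969]), 'ee_rot': array([[ 9.03487649e-01, -4.28613306e-01, -8.37840976e-04],
       [-4.28614116e-01, -9.03485516e-01, -1.96522477e-03],
       [ 8.53443002e-05,  2.13466678e-03, -9.99997718e-01]]), 'wrist_force': array([ 0.07320748, -1.13673393, -1.34389166]), 'moment': array([0.04832494, 0.07382693, 0.01173698]), 'gripper_force': 0.0, 'gripper_width': 1.0034233316251924}
scene [[474.17435434992, 0.0, 283.41726562881007], [0.0, 474.17435434992, 206.34455154336413], [0.0, 0.0, 1.0]] [0.94093656 0.51496776 0.81551103] [[-0.6992353116370116, 0.5523992197005202, -0.45378968810909215], [0.7148644219161093, 0.5458145136563682, -0.43709881601373485], [0.006231953
[... 572 characters left out ...]
233082793663142, -0.567428547738703]]
side fan [([227.9, 268.2], 0.94), ([238.7, 211.2], 0.88), ([308.2, 192.9], 0.64), ([166.8, 194.9], 0.63)]
side fan_seat [([330.0, 305.8], 0.9)]
side small_fan [([269.5, 239.6], 0.75)]
side plain_fan [([216.4, 183.5], 0.9)]
wrist [[325.19226210127806, 0.0, 281.49493965582957], [0.0, 325.19226210127806, 212.00982142588003], [0.0, 0.0, 1.0]] [0.33920984 0.53258024 0.38225371] [[-0.42820455983606953, -0.8668956217925909, -0.2552113552576272], [-0.9036798972869803, 0.4113572475238449, 0.11894476932172665], [0.001870340875473179, 0.28156206389789645, -0.9595411955713867]]
wrist fan [([421.6, 76.7], 0.81)]
wrist fan_seat []
wrist small_fan []
wrist plain_fan []
```

View pics/scene0.png

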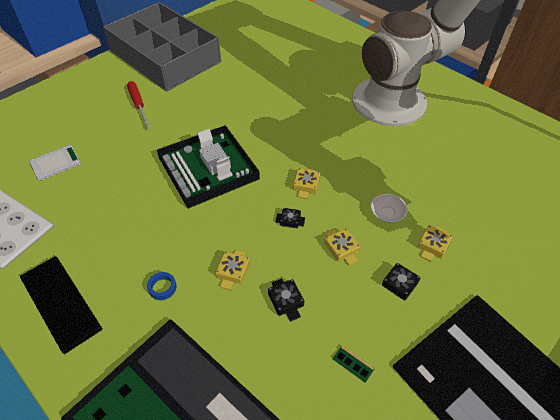

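View pics/side0.png

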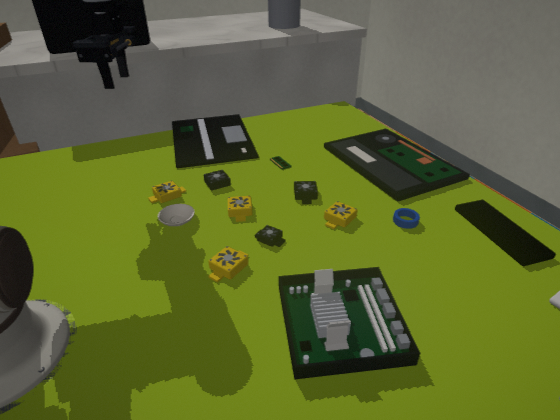

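The scene view shows the black eared fan at about (285,298) and the sink at about (216,158). In the side view they are at (305,190) and (330,310). The yellow look-alikes, the small fan at (290,217) and the plain fan at (401,281) are all well separated. Next I measure the positions and zoom in.

```bash
cat > h.py <<'E'
import numpy as np,cv2
def ray(p,uv):
    K=np.array(p["intrinsics"]);d=np.linalg.inv(K)@[uv[0],uv[1],1]
    if p.get("fish"):
        v=np.array([(uv[0]-K[0,2])/K[0,0],(uv[1]-K[1,2])/K[1,1]]);t=np.hypot(*v);d=np.r_[v/t*np.sin(t),np.cos(t)]
    d=np.array(p["orientation"])@d;return np.array(p["eye"]),d/np.linalg.norm(d)
def tri(*obs):
    A=np.zeros((3,3));b=np.zeros(3)
    for p,uv in obs:
        o,d=ray(p,uv);M=np.eye(3)-np.outer(d,d);A+=M;b+=M@o
    X=np.linalg.solve(A,b);return X,[np.linalg.norm((np.eye(3)-np.outer(d,d))@(X-o)) for o,d in (ray(p,u) for p,u in obs)]
def onz(p,uv,z):
    o,d=ray(p,uv);return o+d*(z-o[2])/d[2]
def proj(p,X):
    c=np.array(p["orientation"]).T@(np.asarray(X)-p["eye"]);K=np.array(p["intrinsics"])
    if p.get("fish"):
        t=np.arctan2(np.hypot(c[0],c[1]),c[2]);return K[:2,2]+K[0,0]*t*c[:2]/np.hypot(c[0],c[1])
    return (K@(c/c[2]))[:2]
E
python3 - <<'E'
from station import r, imaging, models
from h import *
P={n:imaging.capture(n) for n in("scene","side")}
a,b=P["scene"],P["side"]
print("fan",tri((a,(283.1,300.8)),(b,(308.2,192.9))))
print("seat",tri((a,(215,160)),(b,(330,305.8))))
for n,z in(("scene",0),("side",0)):
  for d in models.cut_out(P[n],"fan")[:5]:
    m=d["region"];c=np.argwhere(m)[:,::-1]
    w=np.array([onz(P[n],q,0.005)[:2] for q in c]);mm=w.mean(0)
    print(n,d["confidence"],c.mean(0),mm,m.sum())
def crop(p,c,w):
    x,y=c;return cv2.resize(p["frame"][y-w*3//4:y+w*3//4,x-w:x+w],(400,300),interpolation=cv2.INTER_CUBIC)
cv2.imwrite("pics/crops.png",np.vstack([np.hstack([crop(a,(285,298),32),crop(b,(305,190),32)]),np.hstack([crop(a,(208,164),56),crop(b,(344,318),72)])]))
E
```

```text
fan (array([6.32019261e-01, 2.17235266e-01, 6.14441264e-04]), [np.float64(0.0013526912932660638), np.float64(0.0013526912932659606)])
seat (array([ 0.49345887, -0.13860473,  0.02759574]), [np.float64(0.00043463401739415983), np.float64(0.0004346340173940697)])
scene 0.98 [286.08141762 298.32950192] [0.62458509 0.21960759] 1044
scene 0.92 [342.00442478 246.33185841] [0.45810432 0.21869704] 904
scene 0.84 [232.31163287 268.53255069] [0.65225584 0.09759252] 937
scene 0.74 [306.00492611 182.37931034] [0.37992879 0.04589497] 609
scene 0.63 [434.01867995 242.86924035] [0.31702297 0.34939416] 803
side 0.91 [339.57565217 214.43130435] [0.65355838 0.10237015] 575
side 0.8 [227.33699232 263.41931943] [0.37813001 0.0477997 ] 911
side 0.67 [305.78634361 190.4185022 ] [0.62971426 0.22313306] 454
side 0.59 [239.66729679 207.23818526] [0.45950992 0.21885861] 529
side 0.59 [166.29069767 191.74806202] [0.31677157 0.35474732] 516
```

View pics/crops.png

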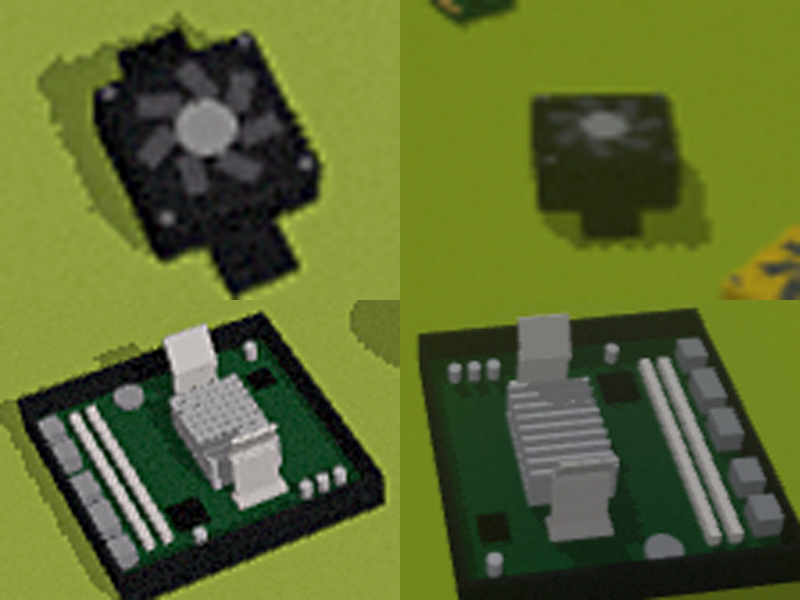

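The crops show the fan's near ear tip at about (296,319) and the far one at about (277,280) in the scene view. The hook top edges are at about (204,131) and (223,159) in scene, and (338,321) and (324,270) in side.

```bash
python3 - <<'E'
from station import r, imaging
from h import *
a,b=imaging.capture("scene"),imaging.capture("side")
f,n=onz(a,(296,319.3),.004),onz(a,(277.3,280.4),.005)
print("ears",f,n,(f+n)/2,np.linalg.norm(f-n),np.degrees(np.arctan2(*(f-n)[1::-1])))
for A,B in (((204.1,130.7),(338.2,321.4)),((223.4,159.2),(323.8,270.3)),((204.1,130.7),(323.8,270.3)),((223.4,159.2),(338.2,321.4))):
    print(tri((a,A),(b,B)))
h1=tri((a,(204.1,130.7)),(b,(338.2,321.4)))[0];h2=tri((a,(223.4,159.2)),(b,(323.8,270.3)))[0];print((h1+h2)/2,np.linalg.norm(h1-h2),np.degrees(np.arctan2(*(h2-h1)[1::-1])))
R=r.sense()["ee_rot"];print(R.T@(np.array([.628,.219,.15])-r.sense()["tcp_pos"]),np.degrees(np.arctan2(R[1,0],R[0,0])))
E
```

```text
ears [0.64246069 0.26260672 0.004     ] [0.60886975 0.18051056 0.005     ] [0.62566522 0.22155864 0.0045    ] 0.08870811859541755 67.74729890422644
(array([ 0.47094125, -0.19778945,  0.06610992]), [np.float64(0.0004224450302590925), np.float64(0.00042244503025908324)])
(array([ 0.50131848, -0.09646251,  0.06549187]), [np.float64(0.0015868255052046752), np.float64(0.0015868255052045033)])
(array([ 0.48787268, -0.14726071,  0.11179412]), [np.float64(0.013289112210923054), np.float64(0.01328911221092319)])
(array([ 0.4831667 , -0.14970894,  0.01183477]), [np.float64(0.01804385514076301), np.float64(0.018043855140762996)])
[ 0.48612987 -0.14712598  0.06580089] 0.10578424797402436 73.31157321746304
[0.47362214 0.15802749 0.07253016] -25.370162097782217
```

>>> {"name": "apply_moves", "arguments": {
  "moves": [
    [[0.0364,0.0122,0.005],0],
    [[0.0364,0.0122,0.005],0],
    [[0.0364,0.0122,0.005],0],
    [[0.0364,0.0122,0.005],0],
    [[0.0364,0.0122,0.005],0]
  ],
  "hand": 0.087
}}

```text
time_s: 1.47
tcp_pos: [0.407, 0.4304, 0.1976]
ee_rot: [[0.904, -0.428, 0.0], [-0.428, -0.904, 0.0], [0.0, -0.0, -1.0]]
wrist_force: [0.7, 0.0, 0.2]
gripper_width: 1.002
gripper_force: 0.0
```

>>> {"name": "apply_moves", "arguments": {
  "moves": [
    [[0.0364,0.0122,0.005],0],
    [[0.0364,0.0122,0.005],0],
    [[0.0364,0.0122,0.005],0],
    [[0.0364,0.0122,0.005],0],
    [[0.0364,0.0122,0.005],0]
  ]
}}

```text
time_s: 1.88
tcp_pos: [0.5456, 0.2971, 0.1725]
ee_rot: [[0.904, -0.428, 0.0], [-0.428, -0.904, 0.0], [0.0, -0.0, -1.0]]
wrist_force: [-0.0, 1.0, -0.2]
gripper_width: 0.997
gripper_force: 0.0
```

>>> {"name": "apply_moves", "arguments": {
  "moves": [
    [[0.0364,0.0122,0.005],0],
    [[0.0364,0.0122,0.005],0],
    [[0.0364,0.0122,0.005],0],
    [[0,0,0],7.1],
    [[0,0,0],7.1]
  ]
}}

```text
time_s: 2.3
tcp_pos: [0.6286, 0.2162, 0.1563]
ee_rot: [[0.764, -0.645, -0.001], [-0.645, -0.764, -0.001], [-0.0, 0.002, -1.0]]
wrist_force: [-0.5, 0.8, 0.3]
gripper_width: 1.002
gripper_force: 0.0
```

>>> {"name": "apply_moves", "arguments": {
  "moves": [
    [[0,0,0],7.1],
    [[0,0,0],7.1],
    [[0,0,0],7.1],
    [[0,0,0],7.1],
    [[0,0,0],7.1]
  ]
}}

```text
time_s: 2.72
tcp_pos: [0.6274, 0.2186, 0.1575]
ee_rot: [[0.252, -0.968, -0.0], [-0.968, -0.252, -0.0], [0.0, 0.0, -1.0]]
wrist_force: [-0.1, -0.5, -0.9]
gripper_width: 0.998
gripper_force: 0.0
```

>>> {"name": "apply_moves", "arguments": {
  "moves": [
    [[0,0,0],7.1],
    [[0,0,0],7.1],
    [[0,0,0],7.1],
    [[0,0,0],7.1],
    [[0,0,0],7.1]
  ]
}}

```text
time_s: 3.13
tcp_pos: [0.6274, 0.2187, 0.1575]
ee_rot: [[-0.357, -0.934, -0.0], [-0.934, 0.357, -0.0], [0.0, 0.0, -1.0]]
wrist_force: [0.5, -0.6, 0.7]
gripper_width: 1.0
gripper_force: 0.0
```

```bash
python3 - <<'E'
from station import r, imaging, models
from h import *
s=r.sense();R=s["ee_rot"];print(s["time_s"],s["tcp_pos"],s["joints"],np.degrees(np.arctan2(R[1,0],R[0,0])),R[:,2])
p=imaging.capture("wrist");p["fish"]=1;cv2.imwrite("pics/w1.png",p["frame"])
for d in models.place_of(p,"fan")[:2]: print(np.array(d["at"])*[560,420],d["confidence"],onz(p,np.array(d["at"])*[560,420],0))
print(proj(p,(.6257,.2216,0)))
for d in models.cut_out(p,"fan")[:2]: print(d["confidence"],d["extent"])
E
```

```text
3.1333 [0.6273962  0.21867068 0.15748274] [ 3.31330751e+01  2.85346365e+01  1.31365604e+00  2.12021238e-03
 -6.27844545e+01 -5.40562661e+01] -110.92222118080574 [-6.14469147e-05 -7.94049554e-05 -9.99999995e-01]
[215.096  92.694] 0.87 [0.65193483 0.09883087 0.        ]
[280.784 194.208] 0.69 [0.62875568 0.21720109 0.        ]
[285.17945633 197.12722192]
0.97 [0.9205, 0.4357, 0.0795, 0.1367]
0.89 [0.7293, 0.2369, 0.0989, 0.2]
```

View pics/w1.png

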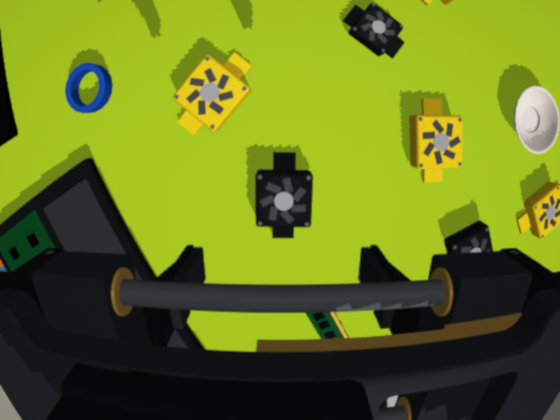

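The wrist view shows the target fan at (284,197). Its ear tips are at about (284.5,152.5) and (283.5,237), and it sits nearly square to the gripper.

```bash
python3 - <<'E'
from station import r, imaging, models
from h import *
p=imaging.capture("wrist");p["fish"]=1
g=cv2.cvtColor(p["frame"],cv2.COLOR_BGR2GRAY)
m=((p["frame"].max(2)<75)).astype(np.uint8);m[245:]=0
n,l,st,c=cv2.connectedComponentsWithStats(m);k=l[197,270];print(st[k],c[k])
q=(l==k)
rows={y:(np.flatnonzero(q[y]).min(),np.flatnonzero(q[y]).max()) for y in (155,160,175,190,200,210,220,232,235) if q[y].any()};print({a:tuple(map(int,b)) for a,b in rows.items()})
y0,y1=st[k][1],st[k][1]+st[k][3]
ct=lambda y:(np.flatnonzero(q[y]).mean())+.0
t=onz(p,(ct(y0+6),y0),.005);b=onz(p,(ct(y1-5),y1),.003)
print(t,b,np.linalg.norm(t-b),(t+b)/2,np.degrees(np.arctan2(*(t-b)[1::-1])))
c=[onz(p,(np.mean(rows[y]),y),.022) for y in (175,190,200,210) ];print(c, [np.linalg.norm(onz(p,(rows[y][0],y),.022)-onz(p,(rows[y][1]+1,y),.022)) for y in(175,190,200,210)])
s=imaging.capture("scene");print(tri((p,(284,196.5)),(s,(283.1,300.8))), proj(s,(.6265,.2205,.022)), tri((p,(284,201)),(s,(286.3,294.2))))
E
```

```text
[ 256  152   56   86 3329] [283.20156203 195.15860619]
{155: (274, 295), 160: (274, 295), 175: (256, 311), 190: (256, 311), 200: (256, 310), 210: (256, 310), 220: (256, 309), 232: (272, 292), 235: (273, 292)}
[0.61043466 0.17813052 0.005     ] [0.64309316 0.2607693  0.003     ] 0.08888051682193071 [0.62676391 0.21944991 0.004     ] -111.56372453497497
[array([0.61826123, 0.19617359, 0.022     ]), array([0.62318375, 0.20948608, 0.022     ]), array([0.6269591 , 0.21834617, 0.022     ]), array([0.63034911, 0.22751036, 0.022     ])] [np.float64(0.051778251321214934), np.float64(0.05232418113455422), np.float64(0.05178847108241539), np.float64(0.05223215903193491)]
(array([ 6.28518072e-01,  2.19041409e-01, -1.28555153e-04]), [np.float64(0.00245996695830574), np.float64(0.0024599669583055066)]) [285.77612935 294.7686381 ] (array([0.62575434, 0.22001834, 0.0223286 ]), [np.float64(0.0008132342263436197), np.float64(0.0008132342263435401)])
```

>>> {"name": "apply_moves", "arguments": {
  "moves": [
    [[-0.0005,0.0009,0.035],0.6],
    [[0,0,0.04],0],
    [[0,0,0.04],0],
    [[0,0,0.025],0],
    [[0,0,0.0135],0]
  ]
}}

```text
time_s: 3.8
tcp_pos: [0.6242, 0.218, 0.0]
ee_rot: [[-0.359, -0.933, -0.007], [-0.933, 0.359, -0.004], [0.006, 0.005, -1.0]]
wrist_force: [-35.8, 4.0, 108.1]
gripper_width: 0.999
gripper_force: 64.2
```

>>> {"name": "apply_moves", "arguments": {
  "moves": [
    [[0,0,0],0],
    [[0,0,0],0],
    [[0,0,0],0],
    [[0,0,0],0],
    [[0,0,0],0]
  ],
  "hand": 0.04
}}

```text
time_s: 4.22
tcp_pos: [0.6269, 0.2195, 0.0043]
ee_rot: [[-0.361, -0.933, 0.0], [-0.933, 0.361, 0.0], [-0.001, -0.0, -1.0]]
wrist_force: [-0.8, 0.1, 0.4]
gripper_width: 0.709
gripper_force: 0.0
```

>>> {"name": "apply_moves", "arguments": {
  "moves": [
    [[0,0,0],0],
    [[0,0,0],0],
    [[0,0,0],0],
    [[0,0,0],0],
    [[0,0,0],0]
  ]
}}

```text
time_s: 4.63
tcp_pos: [0.6268, 0.2195, 0.0043]
ee_rot: [[-0.361, -0.933, 0.0], [-0.933, 0.361, 0.0], [-0.0, -0.0, -1.0]]
wrist_force: [0.6, 0.0, 1.5]
gripper_width: 0.615
gripper_force: 30.0
```

The fingers hit the table from overshoot, peaking near 108 N, so I'll slow down near contact from here. The grip is good: 53.5 mm opening at 30 N. Now I lift.

>>> {"name": "apply_moves", "arguments": {
  "moves": [
    [[0,0,-0.01],0],
    [[0,0,-0.025],0],
    [[0,0,-0.035],0],
    [[0,0,-0.035],0],
    [[0,0,-0.025],-1]
  ]
}}

```text
time_s: 5.05
tcp_pos: [0.6277, 0.2197, 0.138]
ee_rot: [[-0.344, -0.939, 0.004], [-0.939, 0.344, 0.001], [-0.003, -0.003, -1.0]]
wrist_force: [0.4, -0.2, 0.1]
gripper_width: 0.616
gripper_force: 30.0
```

>>> {"name": "apply_moves", "arguments": {
  "moves": [
    [[0.01,0,-0.015],0],
    [[0.02,0,-0.005],0],
    [[0.03,0,0],0],
    [[0.036,0,0],0],
    [[0.036,0,0],0]
  ]
}}

```text
time_s: 5.47
tcp_pos: [0.5794, 0.0939, 0.1534]
ee_rot: [[-0.345, -0.939, -0.002], [-0.939, 0.345, -0.0], [0.001, 0.002, -1.0]]
wrist_force: [0.6, -0.3, -1.4]
gripper_width: 0.615
gripper_force: 30.0
```

>>> {"name": "apply_moves", "arguments": {
  "moves": [
    [[0.036,0,0],0],
    [[0.036,0,0],0],
    [[0.036,0,0],0],
    [[0.035,0,0],0],
    [[0.025,0,0],-1]
  ]
}}

```text
time_s: 5.88
tcp_pos: [0.5204, -0.0648, 0.1535]
ee_rot: [[-0.33, -0.944, -0.003], [-0.944, 0.33, 0.0], [0.001, 0.002, -1.0]]
wrist_force: [0.1, 0.4, -1.1]
gripper_width: 0.617
gripper_force: 30.0
```

>>> {"name": "apply_moves", "arguments": {
  "moves": [
    [[0.015,0,0],-1],
    [[0.01,0,0],-1],
    [[0.005,0,0],-0.5],
    [[0,0,0],0],
    [[0,0,0],0]
  ]
}}

```text
time_s: 6.3
tcp_pos: [0.5134, -0.0907, 0.1539]
ee_rot: [[-0.288, -0.958, -0.0], [-0.958, 0.288, 0.0], [0.0, 0.0, -1.0]]
wrist_force: [0.1, -0.8, -1.3]
gripper_width: 0.618
gripper_force: 30.0
```

```bash
python3 - <<'E'
from station import r, imaging, models
from h import *
s=r.sense();R=s["ee_rot"];print(s["time_s"],s["tcp_pos"],s["joints"],np.degrees(np.arctan2(R[1,0],R[0,0])),R[:,2],s["gripper_width"],s["wrist_force"])
p=imaging.capture("wrist");p["fish"]=1;cv2.imwrite("pics/w2.png",p["frame"])
for d in models.place_of(p,"fan_seat")[:2]: print(np.array(d["at"])*[560,420],d["confidence"],onz(p,np.array(d["at"])*[560,420],.036))
print(proj(p,(.486,-.147,.036)))
E
```

```text
6.3 [ 0.51338443 -0.09068531  0.15386249] [ 7.82552907e+00  1.56595434e+01 -1.97132507e+01 -1.33686963e-02
 -5.46529103e+01 -2.45454638e+01] -106.72767111475025 [-4.70349156e-04  1.27462373e-04 -9.99999881e-01] 0.6177226604417427 [ 0.05959593 -0.83702064 -1.3482021 ]
[294.   133.98] 0.85 [ 0.48621784 -0.1483227   0.036     ]
[294.68500561 135.38638051]
```

View pics/w2.png

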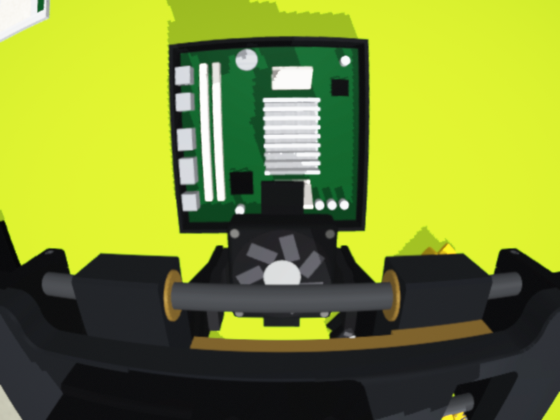

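The wrist view shows the sink top at x 263–320, y 98–175, and the far hook at (292,78). The fan is held centred with its upper ear at (282,190). Next I check the sink's centre and yaw.

```bash
python3 - <<'E'
from station import r, imaging, models
from h import *
p=imaging.capture("wrist");p["fish"]=1
f=p["frame"][90:182,250:335].astype(int)
m=((f.min(2)>110)).astype(np.uint8)
m=cv2.morphologyEx(m,cv2.MORPH_CLOSE,np.ones((9,3)))
n,l,st,c=cv2.connectedComponentsWithStats(m);k=l[40,40];print(st[k]+[250,90,0,0,0])
q=l==k
L=[];Rr=[]
for y in range(15,75,4):
    x=np.flatnonzero(q[y]);L.append(onz(p,(250+x.min(),90+y+.5),.036));Rr.append(onz(p,(251+x.max(),90+y+.5),.036))
L,Rr=np.array(L),np.array(Rr)
for E in(L,Rr):print(np.degrees(np.arctan(np.polyfit(E[:,1],E[:,0],1)[0])))
print(np.linalg.norm(L-Rr,axis=1).mean())
y0=st[k][1]+90;y1=y0+st[k][3]
t,b=onz(p,(292,y0),.036),onz(p,(292,y1),.036);print(np.linalg.norm(t-b),(t+b)/2)
M=((L+Rr)/2);R=r.sense()["ee_rot"];tc=r.sense()["tcp_pos"]
print("mid in tool",((M-tc)@R).round(4)[::4,:2]);print(R.T@(np.array([.4861,-.1477,.036])-tc))
# held fan: pixel mids of screws
print("fan pts in tool",[(R.T@(onz(p,u,tc[2]+.018)-tc)).round(4) for u in((235,234),(330,234))],[(R.T@(onz(p,u,tc[2])-tc)).round(4) for u in((261.5,181),(303,181))])
E
```

```text
[ 263   97   58   85 4675]
14.771779538121251
15.766785136287302
0.04862377615097502
0.07354958792815189 [ 0.48976303 -0.14341826  0.036     ]
mid in tool [[0.0878 0.0077]
 [0.074  0.0082]
 [0.0603 0.0082]
 [0.0464 0.0087]]
[0.06324716 0.01009339 0.11793283]
fan pts in tool [array([ 0.0231, -0.0232, -0.018 ]), array([ 0.0231,  0.0215, -0.018 ])] [array([ 0.0449, -0.0113, -0.    ]), array([0.0449, 0.0095, 0.    ])]
```

>>> {"name": "apply_moves", "arguments": {
  "moves": [
    [[0.01,0.0015,0],-0.5],
    [[0.018,0.0025,0],-0.5],
    [[0.018,0.0025,0],0],
    [[0.011,0.0015,0.01],0],
    [[0.005,0.001,0.01],0]
  ]
}}

```text
time_s: 6.87
tcp_pos: [0.4881, -0.1481, 0.1343]
ee_rot: [[-0.27, -0.963, 0.001], [-0.963, 0.27, -0.0], [-0.0, -0.001, -1.0]]
wrist_force: [0.7, 1.2, -1.0]
gripper_width: 0.622
gripper_force: 30.0
```

>>> {"name": "apply_moves", "arguments": {
  "moves": [
    [[0,0,0.015],0],
    [[0,0,0.01],0],
    [[0,0,0.007],0],
    [[0,0,0.002],0],
    [[0,0,0],0]
  ]
}}

```text
time_s: 7.28
tcp_pos: [0.4881, -0.1474, 0.0996]
ee_rot: [[-0.269, -0.963, -0.001], [-0.963, 0.269, -0.0], [0.0, 0.001, -1.0]]
wrist_force: [-0.3, -0.1, -0.2]
gripper_width: 0.62
gripper_force: 30.0
```

```bash
python3 - <<'E'
from station import r, imaging, models
from h import *
s=r.sense();R=s["ee_rot"];print(s["time_s"],s["tcp_pos"],np.degrees(np.arctan2(R[1,0],R[0,0])),s["wrist_force"])
a,b=imaging.capture("scene"),imaging.capture("side")
def crop(p,c,w):
    x,y=c;return cv2.resize(p["frame"][y-w*3//4:y+w*3//4,x-w:x+w],(400,300),interpolation=cv2.INTER_CUBIC)
cv2.imwrite("pics/c2.png",np.hstack([crop(a,(212,145),50),crop(b,(334,290),60)]))
E
```

```text
7.2833 [ 0.48806473 -0.1473672   0.09957257] -105.62528479430424 [-0.31722966 -0.10178892 -0.16026062]
```

View pics/c2.png

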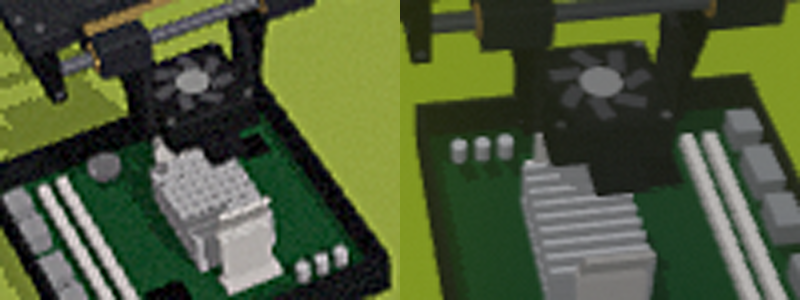

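The fan hangs level about 6 cm above the sink. The near ear in the side view is at about px (345,302). I compare that with the expected projections.

```bash
python3 - <<'E'
from station import r, imaging, models
from h import *
s=r.sense();R=s["ee_rot"];t=s["tcp_pos"]
a,b=imaging.capture("scene"),imaging.capture("side")
tip=t+R@[.044,0,.002];tip2=t+R@[-.044,0,.002]
print("side tip exp",proj(b,tip),"scene tip exp",proj(a,tip2))
print("seen side",345.1-14+0,"crop->px", 274+237/3.3333, 245+185/3.3333,"scene",162+218/4,107.5+155/4)
hub=t+R@[0,0,-.018];print("hub exp",proj(a,hub),proj(b,hub),"seen",162+193/4,108+82/4,274+200/3.333,245+82/3.333)
print("hub tri tool",R.T@(tri((a,(162+193/4,108+82/4)),(b,(274+200/3.333,245+82/3.333)))[0]-t))
# hook tops in tool frame
for A,B in (((204.1,130.7),(338.2,321.4)),((223.4,159.2),(323.8,270.3))):print(R.T@(tri((a,A),(b,B))[0]-t))
E
```

```text
side tip exp [340.49003764 300.3127088 ] scene tip exp [218.91067365 146.3569944 ]
seen side 331.1 crop->px 345.1007110071101 300.50055500555004 scene 216.5 146.25
hub exp [209.42766852 127.49035662] [333.81114085 267.97937766] seen 210.25 128.5 334.00600060006 269.6024602460246
hub tri tool [-0.00019385  0.00043521 -0.01486685]
[0.05319081 0.0035534  0.03438267]
[-0.05257356  0.00160066  0.03500917]
```

>>> {"name": "apply_moves", "arguments": {
  "moves": [
    [[0,0.001,0.006],0.4],
    [[0,0,0.01],0],
    [[0,0,0.01],0],
    [[0,0,0.006],0],
    [[0,0,0.003],0]
  ]
}}

```text
time_s: 7.9
tcp_pos: [0.486, -0.1475, 0.0633]
ee_rot: [[-0.277, -0.961, -0.003], [-0.961, 0.277, 0.0], [0.001, 0.003, -1.0]]
wrist_force: [-0.3, -0.0, -0.4]
gripper_width: 0.62
gripper_force: 30.0
```

>>> {"name": "apply_moves", "arguments": {
  "moves": [
    [[0,0,0.003],0],
    [[0,0,0.003],0],
    [[0,0,0.002],0],
    [[0,0,0.001],0],
    [[0,0,0],0]
  ]
}}

```text
time_s: 8.32
tcp_pos: [0.4876, -0.1474, 0.0564]
ee_rot: [[-0.277, -0.961, 0.001], [-0.961, 0.277, -0.0], [-0.0, -0.001, -1.0]]
wrist_force: [1.2, 1.5, -0.0]
gripper_width: 0.618
gripper_force: 30.0
```

>>> {"name": "apply_moves", "arguments": {
  "moves": [
    [[0,0,0.002],0],
    [[0,0,0.002],0],
    [[0,0,0.001],0],
    [[0,0,0],0]
  ]
}}

```text
time_s: 8.65
tcp_pos: [0.4884, -0.1477, 0.0522]
ee_rot: [[-0.276, -0.961, 0.003], [-0.961, 0.276, -0.001], [-0.0, -0.003, -1.0]]
wrist_force: [-0.3, 0.4, 5.1]
gripper_width: 0.618
gripper_force: 30.0
```

>>> {"name": "apply_moves", "arguments": {
  "moves": [
    [[0,0,0.001],0],
    [[0,0,0.001],0],
    [[0,0,0.001],0],
    [[0,0,0],0]
  ]
}}

```text
time_s: 8.98
tcp_pos: [0.4886, -0.148, 0.0511]
ee_rot: [[-0.275, -0.961, 0.003], [-0.961, 0.275, -0.002], [0.001, -0.004, -1.0]]
wrist_force: [-3.4, 1.4, 17.8]
gripper_width: 0.618
gripper_force: 30.0
```

>>> {"name": "apply_moves", "arguments": {
  "moves": [
    [[0,0,0.001],0],
    [[0,0,0.001],0],
    [[0,0,0.001],0],
    [[0,0,0],0]
  ]
}}

```text
time_s: 9.32
tcp_pos: [0.4886, -0.1476, 0.046]
ee_rot: [[-0.276, -0.961, 0.004], [-0.961, 0.276, -0.0], [-0.001, -0.004, -1.0]]
wrist_force: [1.0, 0.4, 2.1]
gripper_width: 0.616
gripper_force: 30.0
```

>>> {"name": "apply_moves", "arguments": {
  "moves": [
    [[0,0,0.001],0],
    [[0,0,0.001],0],
    [[0,0,0.001],0],
    [[0,0,0],0]
  ]
}}

```text
time_s: 9.65
tcp_pos: [0.486, -0.1472, 0.0409]
ee_rot: [[-0.277, -0.961, -0.003], [-0.961, 0.277, 0.001], [0.0, 0.003, -1.0]]
wrist_force: [0.8, 0.6, -0.1]
gripper_width: 0.614
gripper_force: 30.0
```

>>> {"name": "apply_moves", "arguments": {
  "moves": [
    [[0,0,0.001],0],
    [[0,0,0.0005],0],
    [[0,0,0],0]
  ]
}}

```text
time_s: 9.9
tcp_pos: [0.486, -0.1474, 0.0407]
ee_rot: [[-0.277, -0.961, -0.002], [-0.961, 0.277, 0.0], [0.001, 0.002, -1.0]]
wrist_force: [-1.7, 3.0, 5.4]
gripper_width: 0.614
gripper_force: 30.0
```

```bash
python3 - <<'E'
from station import r, imaging, models
from h import *
s=r.sense();print(s["time_s"],s["tcp_pos"],s["wrist_force"])
a,b=imaging.capture("scene"),imaging.capture("side")
def crop(p,c,w):
    x,y=c;return cv2.resize(p["frame"][y-w*3//4:y+w*3//4,x-w:x+w],(400,300),interpolation=cv2.INTER_CUBIC)
cv2.imwrite("pics/c3.png",np.hstack([crop(a,(214,155),40),crop(b,(332,302),48)]))
E
```

```text
9.9 [ 0.48603257 -0.14736373  0.0406639 ] [-1.67666251  3.04721224  5.42392137]
```

View pics/c3.png

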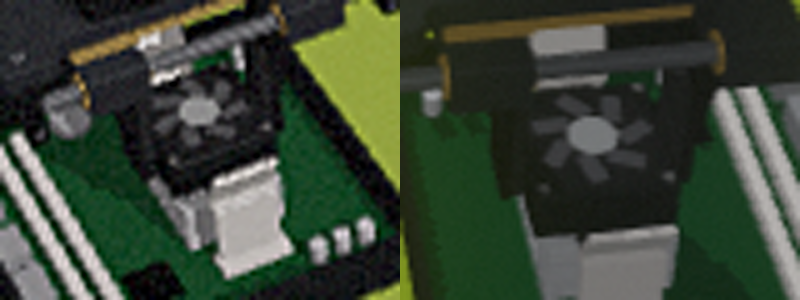

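The fan sits between the hooks, with the near hook noses at the ears in both views. I press slightly more to confirm it has bottomed out.

>>> {"name": "apply_moves", "arguments": {
  "moves": [
    [[0,0,0.001],0],
    [[0,0,0.0005],0],
    [[0,0,0],0]
  ]
}}

```text
time_s: 10.25
tcp_pos: [0.4861, -0.1477, 0.0399]
ee_rot: [[-0.276, -0.961, -0.002], [-0.961, 0.276, -0.0], [0.001, 0.002, -1.0]]
wrist_force: [-2.9, 2.1, 10.4]
gripper_width: 0.615
gripper_force: 30.0
```

>>> {"name": "apply_moves", "arguments": {
  "moves": [
    [[0,0,0.0008],0],
    [[0,0,0],0],
    [[0,0,0],0]
  ]
}}

```text
time_s: 10.5
tcp_pos: [0.4861, -0.1477, 0.0398]
ee_rot: [[-0.276, -0.961, -0.002], [-0.961, 0.276, -0.001], [0.001, 0.002, -1.0]]
wrist_force: [-4.2, 2.4, 15.6]
gripper_width: 0.619
gripper_force: 30.0
```

>>> {"name": "apply_moves", "arguments": {
  "moves": [
    [[0,0,-0.0012],0],
    [[0,0,-0.0012],0],
    [[0,0,0],0]
  ]
}}

```text
time_s: 10.75
tcp_pos: [0.4861, -0.1477, 0.0403]
ee_rot: [[-0.277, -0.961, -0.002], [-0.961, 0.277, -0.0], [0.001, 0.002, -1.0]]
wrist_force: [-0.4, -1.2, -1.6]
gripper_width: 0.62
gripper_force: 30.0
```

>>> {"name": "apply_moves", "arguments": {
  "moves": [
    [[0,0,0],0],
    [[0,0,0],0],
    [[0,0,0],0],
    [[0,0,0],0],
    [[0,0,0],0]
  ],
  "hand": 0.068
}}

```text
time_s: 11.17
tcp_pos: [0.487, -0.1475, 0.0405]
ee_rot: [[-0.277, -0.961, -0.0], [-0.961, 0.277, -0.0], [0.0, 0.0, -1.0]]
wrist_force: [0.7, 0.4, -0.5]
gripper_width: 0.773
gripper_force: 0.0
```

>>> {"name": "apply_moves", "arguments": {
  "moves": [
    [[0,0,-0.005],0],
    [[0,0,-0.01],0],
    [[0,0,-0.02],0],
    [[0,0,-0.025],0],
    [[0,0,-0.03],0]
  ]
}}

```text
time_s: 11.58
tcp_pos: [0.4861, -0.1474, 0.1315]
ee_rot: [[-0.277, -0.961, -0.002], [-0.961, 0.277, 0.0], [0.001, 0.002, -1.0]]
wrist_force: [1.0, -0.8, 0.7]
gripper_width: 0.786
gripper_force: 0.0
```

>>> {"name": "apply_moves", "arguments": {
  "moves": [
    [[-0.015,0,-0.02],0],
    [[-0.025,0,-0.02],0],
    [[-0.02,0,-0.01],0],
    [[-0.01,0,0],0],
    [[0,0,0],0]
  ]
}}

```text
time_s: 12.0
tcp_pos: [0.5071, -0.0787, 0.1817]
ee_rot: [[-0.275, -0.962, 0.002], [-0.962, 0.275, 0.001], [-0.001, -0.002, -1.0]]
wrist_force: [-0.0, 0.2, 0.2]
gripper_width: 0.781
gripper_force: 0.0
```

```bash
python3 - <<'E'
from station import r, imaging, models
from h import *
s=r.sense();print(s["time_s"],s["tcp_pos"],s["wrist_force"])
a,b,w=imaging.capture("scene"),imaging.capture("side"),imaging.capture("wrist")
w["fish"]=1
def crop(p,c,w):
    x,y=c;return cv2.resize(p["frame"][y-w*3//4:y+w*3//4,x-w:x+w],(400,300),interpolation=cv2.INTER_CUBIC)
x,y=map(int,proj(w,(.487,-.147,.05)));y=max(y,60);print(x,y)
cv2.imwrite("pics/c4.png",np.vstack([np.hstack([crop(a,(214,152),40),crop(b,(332,302),48)]),np.hstack([crop(w,(x,y),80),cv2.resize(a["frame"],(400,300))])]))
hub=(.487,-.1474,.058);print("hub exp",proj(a,hub),proj(b,hub))
E
```

```text
12.0 [ 0.50710716 -0.07869285  0.18169518] [-0.03418293  0.21712262  0.24940154]
281 126
hub exp [213.05563509 147.26607159] [330.08450896 297.45385972]
```

View pics/c4.png

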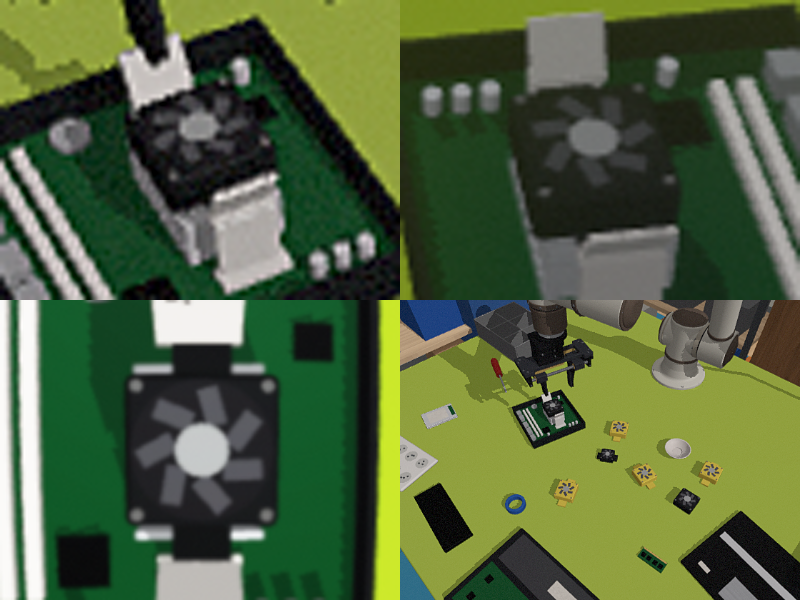

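The final views show the fan flat on the sink, centred and square. Both ears disappear under their hooks by equal amounts, and the other fans have not moved.

```bash
python3 -c "
from station import r
print(r.finish_job())"
```

```text
the job is handed in; nothing more can be done
None
```

The eared fan is on the heat sink with both ears under their hooks and released, handed in at about 12 s; the one slip was the fingertips bumping the table during the pick-up, with a reading of 108 N (limit 120 N).

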